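# Turn the blue tile over with the spatula

## Robot

A 6-joint arm with a two-finger parallel gripper is mounted at the origin on a cart in front of the work surface, level with it; the furniture and walls round the work are solid. World frame = base frame: x ahead of the robot, y to its left, z up, the work surface at z = 0. Lengths are in mm, angles in rad, forces in N, time in s.
With the tool pointing down it reaches from about 400 to 925 mm from the base axis. Payload 12.5 kg.
Tool frame: the origin (TCP) lies on the front face of the gripper's body, between the roots of the fingers; the fingertips stand 78 mm ahead of it and the grasp point (between the pads) lies 59 mm ahead of it (env.nose_length is the distance from the TCP to the fingertips, in mm); z points along the fingers, y is the line along which they close (so a half turn about z gives the same grasp; the last joint's range is limited). The gripper opens to 95 mm and grips with 3 to 60 N. Pads are 20 mm wide; open, the fingers measure 119 mm over their backs; the gripper's body (75 mm by 180 mm) begins 59 mm behind the grasp point.
Start: joints at [1.029, 0.491, 1.559, -0, 1.092, -0.106], TCP at [263.817, 566.602, 292.261] pointing down, gripper open.
Joint ranges: [-3.1, 3.1], [-0.84, 2.19], [0.05, 2.79], [-1.13, 4.28], [0.06, 2.93], [-2.69, 2.69]. Speed limits (rad/s): [2.22, 2.22, 2.79, 3.14, 3.14, 3.14].

## Interface

Orientations are given as [roll, pitch, yaw] about the fixed x, y, z axes, in that order (R = Rz(yaw) Ry(pitch) Rx(roll)).
In Python, from cell import env gives the robot as it stands.
- The arm moves only by the tool jog_arm, never from a script. Its argument "motion" is a list of rows, each a list of 7 numbers: the turn, a rotation vector about the tool's x, y, z in degrees, then the shift along the tool's x, y, z in mm, then the finger opening in mm, from 0 to 95.1. In form: [[wx, wy, wz, x, y, z, hand], ...]. A call has 1 to 10 rows; each row shifts and turns the commanded pose from where the row before left it, along the tool's axes as they then stand; what a row does not reach is not made up. A row lasts 1/8 s, in which the tool goes at most 62.5 mm and 10.7 degrees, less where a joint would pass 70% of its speed; a pose out of reach is approached as far as the arm can. A call is refused whole if a number of a shift passes 62.5 or a number of a turn 10.7, either way. A call with a gripper value outside its range is refused whole. The fingers move at their own pace and stop on an object; the grip force is fixed at half the most. Time passes only in rows, so rows that do not move let the fingers close. It gives the time, the measured TCP pose, the force, the opening and the grip force at its end, in the units of the state.
- env.state(): the state, without advancing time (a new reading comes with each control period).
- env.read_camera(name): name is "scene" or "side" or "wrist"; returns a dict with "color" (400x640x3 uint8, red, green, blue), "z_map" (400x640 float32, mm along the optical axis (not along the pixel's ray), 0 where there is no reading), "camera_matrix" (3x3 intrinsics, pixels), "world_to_cam" (4x4, takes a point from world to camera coordinates). Camera axes: x right, y up, looking along -z (the intrinsics and any distortion apply to the point x, -y, -z); pixel columns grow to the right and rows downward; lengths in mm; the calibration is good to about 2 mm. A picture is of the moment at which its call begins.
- env.job_done(): hands the job in; it is judged then, once.
Trained networks look in the newest picture that a camera, given by its name, has taken for a name from the list of things; names that differ only in an ending like _2 or _b are one class to them, and where a whole thing is asked for, a point or a joint stands for the part that bears it (a point fixed in the world has none). Each returns a list of dicts, best first, with "score" (0 to 1); they miss things now and then, are a little off and sometimes report something else, mostly with a low value. They report only what shows in the picture. A call takes as long as a camera call. They do not tell look-alikes from the thing itself.
- env.recognise(camera, thing): "location" ([column, row] in pixels, amid what is visible of it).
The state is a dict: "t": time; "joints": joint angles; "qvel": joint speeds; "tau": joint torques, N m; "eef_pos": TCP position; "tcp_rot": TCP orientation; "ft_force": force on the tool from outside, world axes, zero at the start; "moment": the same for the moment, N m; "opening": opening from 0.0 (shut) to 1.0 (fully open); "grip_force": force on a finger pad.
Only numpy, scipy, OpenCV 4.12 (cv2) and the standard library are available. Lean on these libraries where they do the work, as an engineer would, in place of code of your own. Each camera call takes 0.05 s, during which the arm holds its last target. There are 200 camera calls.

## Task

The blue glazed tile lies on the cork-faced board with its near edge sticking out over the board's front. Take the orange-handled spatula, slip its blade under that overhanging edge and, tilting the spatula with a quick turn of the wrist, flip the tile over away from you, so that it lies flat on the cork, farther along the board, with its terracotta back up; do not touch the tile with the fingers. Then stand the spatula back on the bench on its blade, off the board, and let go; leave the white tile where it is.

Things in the scene. Friction and masses are not known exactly. Their poses are not given: they have to be found in the camera images.
- tile_blue: Square tile, 80 x 80 x 8 mm, about 0.12 kg, blue glaze on one face, ribbed terracotta on the other. Origin: centre of the terracotta face; z points to the blue face (up at the start), x and y along the edges, at the start within 3 degrees of the board's. It lies on the board at first, 26 to 31 mm of it beyond the board's near edge, with 30 mm of free height below.
- tile_white: Square tile of the same size with white glaze, lying loose on the bench with the glaze up: not to be used. Origin: centre of its underside; z up.
- board: Plywood board with a grippy cork face, fixed to the bench, 200 mm (x) x 120 mm (y), 30 mm high; a dark cleat 14 mm wide and high along each long side. Origin: middle of the near lower edge, on the bench; x runs along the board away from the robot, z up. Cork at z = 30 mm, from x = 0 to 200 mm: room for the turned tile beyond its first place.
- spatula: Steel spatula, 0.25 kg, standing on its blade: 140 (x) x 70 (y) x 3 mm. Orange handle above it along x, 24 x 24 mm, 110 mm long, on two posts. Origin: on the blade's underside; x points to the free front edge, z up. Blade from x = -60 to +80 mm, the part beyond x = 25 mm bare and flat; handle from x = -80 to +30 mm, its middle at z = 50 mm.
- spatula_grip (a point): Middle of the spatula's handle, 25 mm behind and 50 mm above the spatula's origin; the place to grip, fingers closing across the spatula's y.
- spatula_tip (a point): Middle of the front edge of the blade, on its upper face: 80 mm ahead of and 3 mm above the spatula's origin.
Not all that is in view belongs to the job. Leave any black or purple look-alike of the tile_blue alone.

How it is judged (in metres and radians):
On the way:
1. the tilting spatula flips the blue tile up: blade in contact with the raised tile, spatula tilted and turning quickly (angle between tile_blue's own z axis and vertical between 0.35 and 2.2 rad and contact force between spatula and tile_blue above 0.03 N and angle between spatula's own z axis and vertical above 0.2 rad and angular speed of spatula above 0.3 rad/s), for 0.02 s.
At the end, for the whole second after the job is handed in: The blue tile lies on the board, its centre at least 50 mm beyond the near edge, with its terracotta face up, level within 10 degrees and at rest; the spatula stands at rest on its blade on the bench (level within 6 degrees, less than 6 mm up), clear of the board (angle between tile_blue's own z axis and vertical above 2.97 rad and z of tile_blue in the frame of board between 0.033 and 0.045 m and linear speed of each of tile_blue, spatula below 0.02 m/s and height (world z) of spatula below 0.006 m and angle between spatula's own z axis and vertical below 0.1 rad and contact force between spatula and board below 0.05 N and x of tile_blue in the frame of board above 0.05 m and horizontal distance between tile_blue and board below 0.2 m); the robot touches nothing.
It fails at once if the fingers touch the blue tile (contact force between the fingers and tile_blue above 0.5 N).
It fails at once if the white tile is shifted by more than 30 mm (distance of tile_white from where it was at the start of the episode above 0.03 m).
It also fails if it takes over 51 s, if anything falls off the work surface, if the arm or the gripper's body presses on something with over 40 N, if the wrist force passes 120 N, or if a joint passes its speed limit or range.

## Working session

There is one attempt and no reset: what is moved stays moved. The work goes in short steps, Python scripts to look and compute and a tool call to move; the robot and the scene stay as the last step left them, time stands still between calls to the robot, and variables do not carry over. Pictures are saved under pics/ and viewed, at most 10 in all, crops included, and the job is handed in when it is done.

Besides the shell and the picture viewer there is one more tool, called after "Request:" by a JSON object that holds its "fn" and its "kwargs", one argument or row to a line. jog_arm: Moves the arm, as the interface text tells. Its arguments: {"type":"object","properties":{"motion":{"type":"array"}},"required":["motion"]}

```bash
mkdir -p pics
cat > h.py <<'E'
import numpy as np,cv2
from cell import env
def cam(n):
    d=env.read_camera(n); d['pts']=None
    K=d['camera_matrix'];z=d['z_map'];v,u=np.mgrid[0:400,0:640]
    X=(u-K[0,2])/K[0,0]*z;Y=(v-K[1,2])/K[1,1]*z
    c=np.stack([X,-Y,-z,np.ones_like(z)],-1)
    d['w']=(c@np.linalg.inv(d['world_to_cam']).T)[...,:3]
    d['w'][z==0]=np.nan
    return d
E
python3 - <<'E'
from h import *
ims=[]
for n in ['scene','side']:
    d=cam(n);ims.append(d['color'])
    np.savez('%s0.npz'%n,**{k:d[k] for k in ['color','w','z_map']})
    for t in ['tile_blue','tile_white','board','spatula','spatula_grip']:
        for r in env.recognise(n,t)[:3]:
            c,ro=map(int,r['location']);print(n,t,round(r['score'],2),c,ro,d['w'][ro,c].round(0))
for n,i in zip('ab',ims): cv2.imwrite('pics/%s0.png'%n,i[...,::-1])
print(env.state())
E
```

```text
scene tile_blue 0.98 304 190 [490. 182.   8.]
scene tile_blue 0.81 358 195 [581.  57.  35.]
scene tile_blue 0.72 239 169 [377. 372.   8.]
scene tile_white 0.84 417 258 [ 582. -181.    7.]
scene board 0.82 393 186 [690.  55.  29.]
scene board 0.68 291 154 [555. 395.  -2.]
scene spatula 0.78 294 153 [565. 394.  -0.]
scene spatula_grip 0.89 291 153 [558. 402.  -2.]
side tile_blue 0.74 356 207 [593.  53.  37.]
side tile_blue 0.71 264 175 [379. 372.   5.]
side tile_blue 0.6 302 269 [ 403. -118.    8.]
side tile_white 0.69 383 277 [ 572. -190.    6.]
side board 0.79 389 205 [690.  51.  28.]
side spatula 0.79 311 167 [548. 398.  -1.]
side spatula_grip 0.98 313 170 [549. 370.   1.]
{'t': 0.6, 'joints': array([ 1.02939999e+00,  4.90897771e-01,  1.55895563e+00,  1.79316220e-05,
        1.09167485e+00, -1.05601013e-01]), 'qvel': array([-0.00060435, -0.00013023, -0.00033994, -0.00015509,  0.00081578,
        0.00045637]), 'tau': array([-1.91036146e-03, -6.12214994e+01, -2.58355522e+01,  6.91973115e-02,
        4.45476745e-02,  1.44247515e-06]), 'eef_pos': array([263.80516683, 566.58779008, 292.24314342]), 'tcp_rot': array([ 3.14152693e+00, -9.03553796e-06,  2.70578906e+00]), 'ft_force': array([ 0.20091849, -0.61946867, -0.26796227]), 'moment': array([ 0.09519665, -0.0031979 , -0.05230731]), 'grip_force': 0.0, 'opening': 0.9996440106942085}
```

View pics/a0.png

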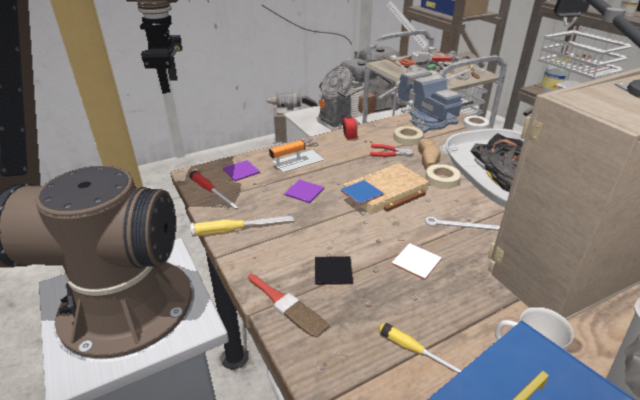

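View pics/b0.png

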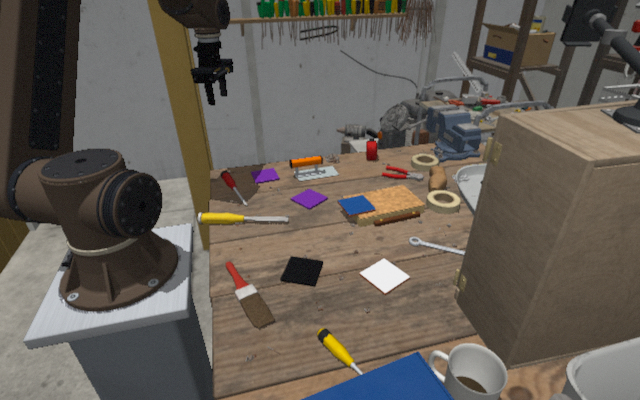

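The blue tile on the cork at scene (361,191) / side (356,207) is the one meant: it has blue glaze and overhangs the board. The look-alikes are purple at (304,190) and (240,170) and black at (333,270). The white tile is at (417,260). The spatula, with its orange handle, is at (290,153). Next I'll confirm in a crop and measure.

Run:
```python
import numpy as np,cv2
def rect(p):
    r=cv2.minAreaRect(p.astype(np.float32)); return np.round(r[0],1),np.round(r[1],1),round(r[2],1)
ims=[]
for n,(r0,r1,c0,c1) in [('scene',(130,220,250,440)),('side',(145,235,280,440))]:
    d=np.load(n+'0.npz');w=d['w'];hsv=cv2.cvtColor(d['color'],cv2.COLOR_RGB2HSV)
    H,S,V=[hsv[...,i].astype(int) for i in range(3)]
    box=np.zeros(H.shape,bool);box[r0:r1,c0:c1]=1
    x,y,z=w[...,0],w[...,1],w[...,2]
    blue=box&(H>100)&(H<122)&(S>120)&(z>28)&(z<48)
    cork=box&(z>24)&(z<33)&(y<150)&(y>-50)&(x>500)
    org=box&(S>180)&(H<18)&(z>25)&(z<75)&(y>300)
    steel=box&(S<70)&(V>90)&(z<25)&(y>300)&(x<750)
    cleat=box&(z>39)&(z<50)&(~blue)&(y<150)&(x>500)&(x<850)
    for k,m in dict(blue=blue,cork=cork,org=org,steel=steel,cleat=cleat).items():
        p=w[m]; 
        if len(p)>5: print(n,k,len(p),*rect(p[:,:2]),np.percentile(p,[5,50,95],axis=0).round(0).tolist())
    c=cv2.resize(d['color'][r0:r1,c0:c1],(760,380) if n=='scene' else (760,428),interpolation=cv2.INTER_CUBIC)
    ims.append(c[:300] if 0 else cv2.resize(c,(760,290)))
cv2.imwrite('pics/c1.png',np.vstack(ims)[...,::-1])
```

```text
scene blue 455 [597.9  65.6] [76.9 76.7] 6.7 [[565.0, 33.0, 35.0], [597.0, 65.0, 37.0], [631.0, 99.0, 39.0]]
scene cork 1609 [734.   79.9] [354.6 126. ] 3.8 [[597.0, 18.0, 25.0], [706.0, 73.0, 29.0], [842.0, 132.0, 31.0]]
scene org 74 [621.3 350.5] [305.   16.3] 9.9 [[475.0, 327.0, 46.0], [515.0, 331.0, 51.0], [561.0, 336.0, 55.0]]
scene steel 2440 [566.8 388.9] [177.4 366. ] 90.0 [[430.0, 306.0, -3.0], [583.0, 361.0, -0.0], [734.0, 458.0, 8.0]]
side blue 408 [597.4  66.8] [77.6 80.7] 6.9 [[564.0, 32.0, 35.0], [597.0, 66.0, 36.0], [632.0, 102.0, 38.0]]
side cork 1366 [718.1  81.7] [324.9 124.7] 5.0 [[597.0, 19.0, 26.0], [702.0, 71.0, 28.0], [783.0, 132.0, 30.0]]
side org 301 [624.7 360.9] [321.4  36.7] 9.6 [[475.0, 331.0, 36.0], [538.0, 337.0, 54.0], [777.0, 387.0, 61.0]]
side steel 737 [ 605.9 1222.5] [1843.4  201.4] 87.2 [[487.0, 313.0, -753.0], [589.0, 364.0, 1.0], [729.0, 2105.0, 12.0]]
```

View pics/c1.png

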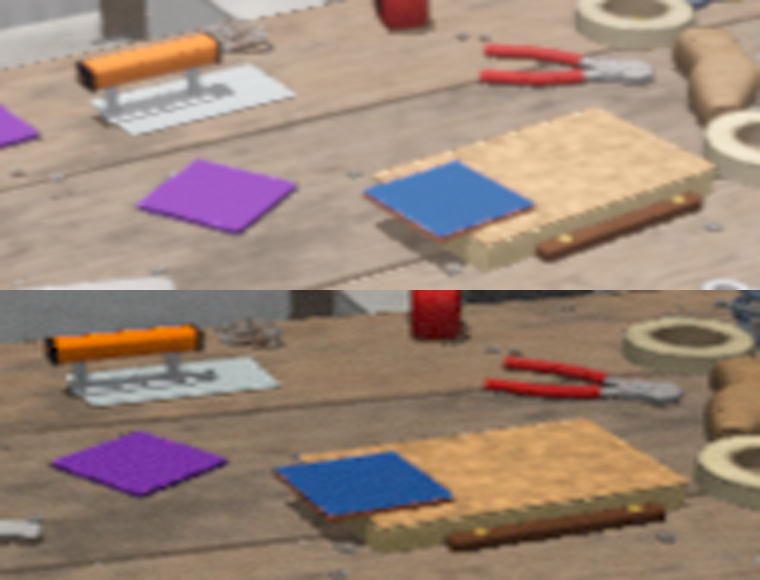

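Run:
```python
import numpy as np,cv2
for n,(r0,r1,c0,c1) in [('scene',(130,170,260,325)),('side',(150,182,285,345))]:
    d=np.load(n+'0.npz');w=d['w'];hsv=cv2.cvtColor(d['color'],cv2.COLOR_RGB2HSV).astype(int)
    m=np.zeros(w.shape[:2],bool);m[r0:r1,c0:c1]=1
    o=m&(hsv[...,1]>180)&(hsv[...,0]<18)&(w[...,2]>40)&(w[...,2]<66)
    p=w[o];p=p[(abs(p[:,0]-517)<70)&(abs(p[:,1]-332)<35)]
    f=cv2.fitLine(p[:,:2].astype(np.float32),cv2.DIST_HUBER,0,.01,.01).ravel()
    print(n,len(p),np.degrees(np.arctan2(f[1],f[0])),p.min(0).round(),p.max(0).round())
    b=m&(hsv[...,1]<45)&(hsv[...,2]>140)&(w[...,2]<12)
    q=w[b];q=q[(abs(q[:,0]-530)<120)&(abs(q[:,1]-335)<60)]
    print(len(q),cv2.minAreaRect(q[:,:2].astype(np.float32)))
```

```text
scene 72 1.8471423 [470. 326.  44.] [563. 338.  57.]
586 ((555.7384643554688, 350.746826171875), (151.56300354003906, 84.88377380371094), 1.0917694568634033)
side 221 2.7625327 [467. 327.  42.] [569. 353.  62.]
325 ((554.7030639648438, 350.93634033203125), (84.90284729003906, 145.8809051513672), 89.78704071044922)
```

Request:
{"fn": "jog_arm", "kwargs": {
  "motion": [
    [0,0,0,-52,-19,0,95],
    [0,0,0,-52,-19,0,95],
    [0,0,0,-52,-19,0,95],
    [0,0,0,-52,-19,0,95],
    [0,0,0,-52,-19,0,95],
    [0,0,0,-52,-19,0,95],
    [0,0,-10,0,0,0,95],
    [0,0,-10,0,0,0,95],
    [0,0,-10,0,0,0,95],
    [0,0,0,0,0,0,95]
  ]
}}

```text
t: 1.85
eef_pos: [498.6, 331.5, 292.3]
tcp_rot: [3.142, 0.0, -3.055]
ft_force: [-0.5, -1.2, 0.5]
opening: 0.997
grip_force: 0.0
```

Run:
```python
from h import *
d=cam('wrist');w=d['w']
np.savez('w1.npz',color=d['color'],w=w)
cv2.imwrite('pics/w1.png',d['color'][...,::-1])
print(np.nanmin(w.reshape(-1,3),0),np.nanmax(w.reshape(-1,3),0))
hsv=cv2.cvtColor(d['color'],cv2.COLOR_RGB2HSV).astype(int)
o=(hsv[...,1]>170)&(hsv[...,0]<20)&(w[...,2]>40)&(w[...,2]<70)
p=w[o]
if len(p)>20: print('handle',len(p),cv2.minAreaRect(p[:,:2].astype(np.float32)),p.min(0),p.max(0))
```

```text
[ -23.5107902   -87.55618321 -830.33286975] [1344.18545889 1741.50057905  342.8559917 ]
handle 1841 ((516.5358276367188, 345.24755859375), (104.9733657836914, 23.437185287475586), 2.8366644382476807) [464.02603026 331.31169322  51.71209262] [569.23780649 357.94506298  64.64582649]
```

View pics/w1.png

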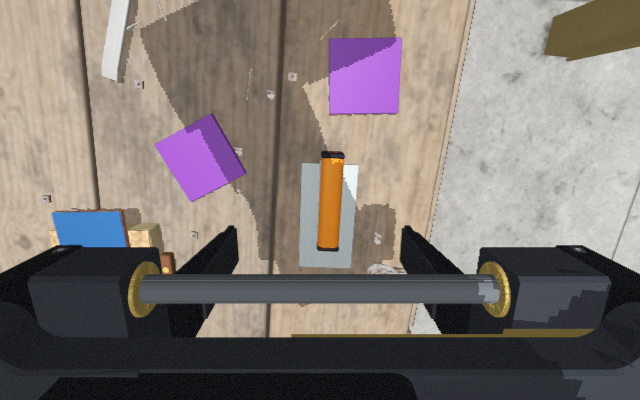

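The wrist picture shows the orange handle at (331,203) with the blade running down the image, which is world +x. The handle centre is at (516.5, 345) with a yaw of 2.8°. I'll grasp there.

Request:
{"fn": "jog_arm", "kwargs": {
  "motion": [
    [0,0,2.2,0,0,0,95],
    [0,0,0,-18.5,12.8,40,95],
    [0,0,0,0,0,45,95],
    [0,0,0,0,0,45,95],
    [0,0,0,0,0,33,95],
    [0,0,0,0,0,20,95],
    [0,0,0,0,0,0,95]
  ]
}}

```text
t: 2.78
eef_pos: [515.9, 345.1, 108.0]
tcp_rot: [-3.141, -0.002, -3.095]
ft_force: [0.5, 0.6, 0.6]
opening: 0.997
grip_force: 0.0
```

Request:
{"fn": "jog_arm", "kwargs": {
  "motion": [
    [0,0,0,0,0,0,60],
    [0,0,0,0,0,0,40],
    [0,0,0,0,0,0,20],
    [0,0,0,0,0,0,0],
    [0,0,0,0,0,0,0],
    [0,0,0,0,0,0,0],
    [0,0,0,0,0,0,0]
  ]
}}

```text
t: 3.65
eef_pos: [516.4, 345.3, 109.2]
tcp_rot: [3.142, 0.0, -3.092]
ft_force: [0.1, -0.2, 0.2]
opening: 0.322
grip_force: 0.0
```

Request:
{"fn": "jog_arm", "kwargs": {
  "motion": [
    [0,0,0,0,0,0,0],
    [0,0,0,0,0,0,0],
    [0,0,0,0,0,0,0],
    [0,0,0,0,0,-20,0],
    [0,0,0,0,0,-40,0],
    [0,0,0,0,0,-40,0],
    [0,0,0,0,0,-40,0],
    [0,0,0,0,0,0,0]
  ]
}}

```text
t: 4.65
eef_pos: [516.9, 345.6, 251.9]
tcp_rot: [3.139, 0.004, -3.092]
ft_force: [0.1, -0.0, -2.9]
opening: 0.247
grip_force: 30.0
```

Request:
{"fn": "jog_arm", "kwargs": {
  "motion": [
    [0,0,0,15,-49,0,0],
    [0,0,0,15,-49,0,0],
    [0,0,0,15,-49,5,0],
    [0,0,0,15,-49,5,0],
    [0,0,0,15,-49,10,0],
    [0,0,0,15,-49,10,0],
    [0,0,0,0,0,0,0]
  ]
}}

```text
t: 5.52
eef_pos: [439.5, 44.8, 217.6]
tcp_rot: [3.141, -0.004, -3.096]
ft_force: [0.8, 0.5, -2.2]
opening: 0.25
grip_force: 30.0
```

```bash
cat > m.py <<'E'
from h import *
import sys
tag=sys.argv[1]
def big(m):
    n,l,s,c=cv2.connectedComponentsWithStats(m.astype(np.uint8)); return l==1+np.argmax(s[1:,4])
for n in sys.argv[2:]:
    d=cam(n);w=d['w'];hsv=cv2.cvtColor(d['color'],cv2.COLOR_RGB2HSV).astype(int);H,S,V=hsv[...,0],hsv[...,1],hsv[...,2]
    np.savez(tag+n,color=d['color'],w=w);cv2.imwrite('pics/%s%s.png'%(tag,n),d['color'][...,::-1])
    x,y,z=w[...,0],w[...,1],w[...,2]
    near=(x>350)&(x<850)&(y>-60)&(y<160)
    for k,m in dict(blue=near&(H>100)&(H<122)&(S>120)&(z>28)&(z<150),cork=near&(S>60)&(H>8)&(H<28)&(z>26)&(z<34)&(x>530),
        handle=near&(S>180)&(H<18)&(z>30),blade=near&(S<60)&(z>40)&(z<150)).items():
        if m.sum()<20: print(n,k,'none');continue
        p=w[big(m)]; r=cv2.minAreaRect(p[:,:2].astype(np.float32))
        print(n,k,len(p),np.round(r[0],1),np.round(r[1],1),round(r[2],1),'z',np.nanpercentile(p[:,2],[5,50,95]).round(1),'x',p[:,0].min().round(1),p[:,0].max().round(1))
        if k=='cork':
            for yy in (-10,0,10,20,30): 
                q=p[abs(p[:,1]-yy)<4]; print(yy,q[:,0].min().round(1) if len(q) else None, q[:,0].max().round(1) if len(q) else None)
            print('corners',cv2.boxPoints(r).round(0).tolist())
E
python3 m.py s1 scene side wrist; python3 -c "
from cell import env;print(env.state()['eef_pos'],env.state()['tcp_rot'],env.state()['joints'])"
```

```text
scene blue 452 [598.9  66.6] [75.2 75.7] 3.7 z [35.  37.1 39. ] x 559.7 638.4
scene cork 1342 [672.5  76.3] [229.6 123. ] 5.2 z [26.9 29.  31.2] x 562.2 790.0
-10 None None
0 None None
10 589.2 652.7
20 562.2 763.6
30 564.2 790.0
corners [[553.0, 127.0], [564.0, 5.0], [792.0, 26.0], [781.0, 148.0]]
scene handle 68 [412.1  32.4] [36.3 10.2] 7.6 z [154.9 160.4 167.2] x 394.4 430.5
scene blade 1024 [475.4  45. ] [146.7  75.1] 2.7 z [108.6 110.9 137.6] x 401.8 548.6
side blue 403 [597.9  67.4] [77.9 78.8] 5.1 z [34.6 36.3 37.7] x 557.8 639.7
side cork 1212 [669.8  76.3] [226.9 123.9] 5.1 z [26.4 28.1 30.1] x 556.3 786.8
-10 None None
0 None None
10 587.7 641.9
20 566.0 748.6
30 560.6 786.8
corners [[551.0, 128.0], [562.0, 5.0], [788.0, 25.0], [777.0, 148.0]]
side handle 174 [411.5   7.5] [92.9 39. ] 89.5 z [152.4 165.6 170.9] x 392.2 431.4
side blade 832 [473.7  46.3] [144.4  72.4] 2.9 z [108.9 110.8 133.8] x 401.6 547.1
wrist blue none
wrist cork none
wrist handle 4869 [420.3  46.9] [53.5 25.7] 1.8 z [167.6 171.  172.2] x 393.4 447.4
wrist blade 1705 [433.6  21.7] [48.3 21. ] 2.8 z [111.4 112.4 113.6] x 409.2 458.0
[441.02645952  47.46706957 218.70625742] [ 3.14132676e+00 -7.99235489e-04 -3.09241409e+00] [-4.19872994e-02  3.44631259e-01  2.07116957e+00  2.89051634e-04
  7.26611972e-01 -1.66217821e+00]
```

View pics/s1scene.png

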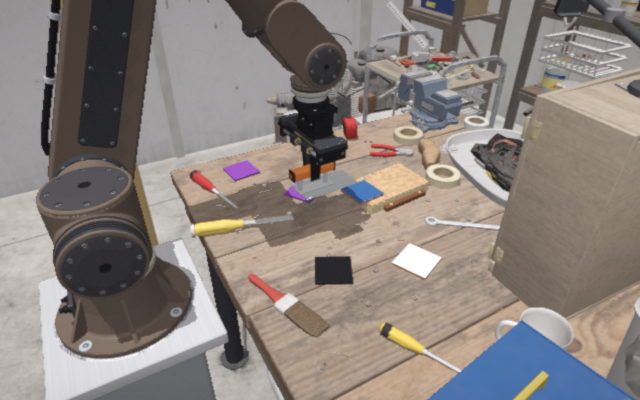

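Scene view: the spatula is level in the gripper at (320,182), and the blue tile is at (361,191). Before planning the flip, I'll test in free air which axes a combined turn and shift uses.

Request:
{"fn": "jog_arm", "kwargs": {
  "motion": [
    [0,-8,0,30,0,0,0],
    [0,0,0,0,0,0,0],
    [0,0,0,0,0,0,0]
  ]
}}

```text
t: 6.05
eef_pos: [411.6, 46.4, 219.5]
tcp_rot: [3.141, 0.14, -3.091]
ft_force: [0.3, -0.5, -2.7]
opening: 0.254
grip_force: 30.0
```

Request:
{"fn": "jog_arm", "kwargs": {
  "motion": [
    [0,8,0,0,0,0,0],
    [0,0,-2.2,0,0,0,0],
    [0,0,0,0,0,0,0],
    [0,0,0,0,0,0,0]
  ]
}}

```text
t: 6.55
eef_pos: [411.3, 45.9, 219.2]
tcp_rot: [3.142, 0.0, -3.054]
ft_force: [0.1, 0.2, -2.3]
opening: 0.247
grip_force: 30.0
```

Request:
{"fn": "jog_arm", "kwargs": {
  "motion": [
    [0,0,0,-21,7,30,0],
    [0,0,0,0,0,35,0],
    [0,0,0,0,0,27,0],
    [0,0,0,0,0,0,0],
    [0,0,0,0,0,0,0]
  ]
}}

```text
t: 7.18
eef_pos: [431.7, 54.5, 128.0]
tcp_rot: [-3.142, 0.001, -3.054]
ft_force: [0.2, -0.6, -2.3]
opening: 0.254
grip_force: 30.0
```

```bash
python3 m.py s2 scene side|grep -v None
python3 - <<'E'
import cv2,numpy as np
a=cv2.imread('pics/s2scene.png')[150:230,270:440];b=cv2.imread('pics/s2side.png')[160:240,270:440]
cv2.imwrite('pics/s2c.png',cv2.resize(np.vstack([a,b]),(600,565),interpolation=cv2.INTER_CUBIC))
from cell import env
s=env.state();print(s['eef_pos'],s['tcp_rot'])
# plan
r=59;P=np.array([53+0,30.]);
tips=[P+[-r,-9]]+[P+r*np.array([-np.cos(t),np.sin(t)]) for t in np.radians(np.arange(0,97,12))]
tips+= [tips[-1]+[12,0],tips[-1]+[24,0]]
phi=[0]+list(3.75*np.arange(9))+[30,30]
def tcp(t,f):
    c,s=np.cos(np.radians(f)),np.sin(np.radians(f)); return np.array([t[0]-105*c-106*s,t[1]-105*s+106*c])
for i in range(1,len(tips)):
    d=tcp(tips[i],phi[i])-tcp(tips[i-1],phi[i-1]);f=np.radians(phi[i-1])
    # tool x = -(c,s) ; tool z = (s,-c)
    print(i,phi[i],tips[i].round(0),round(-(d[0]*np.cos(f)+d[1]*np.sin(f)),1),round(d[0]*np.sin(f)-d[1]*np.cos(f),1))
E
```

```text
scene blue 456 [598.6  66.5] [76.7 77.4] 6.7 z [35.  37.  39.3] x 558.2 637.8
scene cork 1383 [672.1  76.6] [227.5 125.4] 4.4 z [27.  29.1 31.2] x 561.7 788.9
10 590.1 656.1
20 564.5 777.1
30 561.7 788.9
corners [[554.0, 131.0], [563.0, 5.0], [790.0, 23.0], [781.0, 148.0]]
scene handle 85 [407.9  45.9] [44.1 20.4] 5.3 z [66.4 74.8 80.5] x 386.9 429.2
scene blade 464 [438.6  13.6] [104.4  85.8] 79.6 z [ 57.9 134.7 146.3] x 399.5 487.9
side blue 407 [597.8  67.6] [76.4 77.9] 6.6 z [34.5 36.2 38. ] x 558.0 638.9
side cork 1217 [669.3  77.1] [227.7 122.7] 4.5 z [26.6 28.2 30.2] x 553.7 786.9
10 587.5 627.9
20 574.3 755.7
30 561.0 786.9
corners [[551.0, 129.0], [561.0, 7.0], [788.0, 25.0], [778.0, 147.0]]
side handle 153 [406.4  15.7] [36.7 92.7] 7.5 z [62.6 75.9 81.1] x 383.8 423.0
side blade 27 [399.3 108.1] [43.8 13.3] 84.9 z [134.8 143.3 149. ] x 394.2 407.8
[431.78734675  54.5241774  128.28423347] [-3.14145580e+00  1.98195870e-03 -3.05387085e+00]
1 0.0 [-6. 30.] -0.0 -9.0
2 3.75 [-5. 42.] 5.4 -5.2
3 7.5 [-1. 54.] 2.1 -4.4
4 11.25 [ 5. 65.] -0.8 -2.7
5 15.0 [14. 74.] -3.2 -0.3
6 18.75 [23. 81.] -4.8 2.7
7 22.5 [35. 86.] -5.6 6.0
8 26.25 [47. 89.] -5.4 9.3
9 30.0 [59. 89.] -4.4 12.5
10 30 [71. 89.] -10.4 6.0
11 30 [83. 89.] -10.4 6.0
```

View pics/s2c.png

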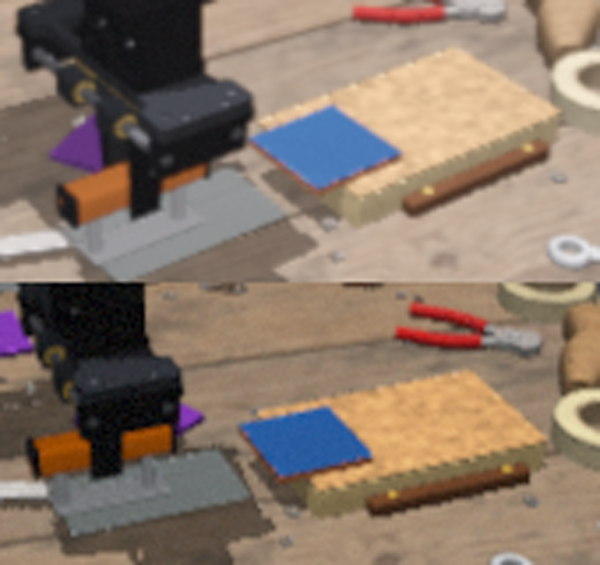

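The blade points squarely at the tile's overhang and sits below the tile's underside. I'll slip it under.

Request:
{"fn": "jog_arm", "kwargs": {
  "motion": [
    [0,0,0,-15,0,0,0],
    [0,0,0,-20,0,0,0],
    [0,0,0,-10,0,0,0],
    [0,0,0,0,0,0,0],
    [0,0,0,0,0,0,0]
  ]
}}

```text
t: 7.9
eef_pos: [476.1, 58.5, 127.3]
tcp_rot: [3.142, 0.0, -3.054]
ft_force: [0.4, 0.3, -2.1]
opening: 0.254
grip_force: 30.0
```

```bash
python3 m.py s3 scene side|grep blue
python3 - <<'E'
import cv2,numpy as np
a=cv2.imread('pics/s3scene.png')[150:230,270:440];b=cv2.imread('pics/s3side.png')[160:240,270:440]
cv2.imwrite('pics/s3c.png',cv2.resize(np.vstack([a,b]),(600,565),interpolation=cv2.INTER_CUBIC))
E
```

```text
scene blue 434 [557.   42.8] [180.6  83. ] 25.2 z [34.9 37.  39.7] x 487.7 637.2
side blue 400 [597.9  66.3] [76.4 80.1] 8.1 z [34.6 36.2 37.9] x 556.6 639.7
```

View pics/s3c.png

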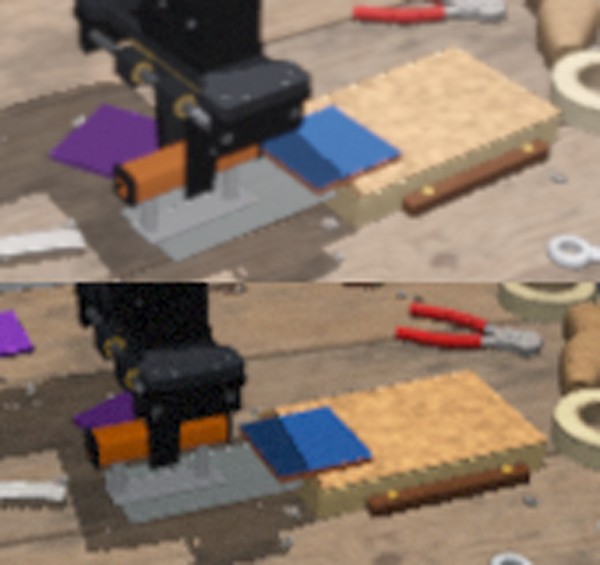

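Request:
{"fn": "jog_arm", "kwargs": {
  "motion": [
    [0,0,0,0,0,-8,0]
  ]
}}

```text
t: 8.12
eef_pos: [475.9, 58.4, 135.2]
tcp_rot: [3.141, -0.001, -3.054]
ft_force: [0.5, 0.1, -1.7]
opening: 0.252
grip_force: 30.0
```

Request:
{"fn": "jog_arm", "kwargs": {
  "motion": [
    [0,-3.75,0,5.4,0,-5.2,0],
    [0,-3.75,0,2.1,0,-4.4,0],
    [0,-3.75,0,-0.8,0,-2.7,0],
    [0,-3.75,0,-3.2,0,-0.3,0],
    [0,-3.75,0,-4.8,0,2.7,0],
    [0,-3.75,0,-5.6,0,6,0],
    [0,-3.75,0,-5.4,0,9.3,0],
    [0,-3.75,0,-4.4,0,12.5,0],
    [0,0,0,-10.4,0,6,0],
    [0,0,0,-10.4,0,6,0]
  ]
}}

```text
t: 9.38
eef_pos: [532.0, 69.1, 150.4]
tcp_rot: [3.13, 0.439, -3.056]
ft_force: [-0.7, 0.0, -2.4]
opening: 0.253
grip_force: 30.0
```

```bash
python3 m.py s4 scene side|egrep 'blue|blade'
python3 - <<'E'
import cv2,numpy as np
a=cv2.imread('pics/s4scene.png')[130:230,270:440];b=cv2.imread('pics/s4side.png')[140:240,270:440]
cv2.imwrite('pics/s4c.png',cv2.resize(np.vstack([a,b]),(510,600),interpolation=cv2.INTER_CUBIC))
E
```

```text
scene blue none
scene blade 927 [585.2  54.2] [205.  89.] 23.7 z [44.1 73.  99.6] x 504.8 676.2
side blue none
side blade 840 [603.8  74.2] [141.8  73.1] 5.3 z [43.9 72.4 95. ] x 533.5 676.1
```

View pics/s4c.png

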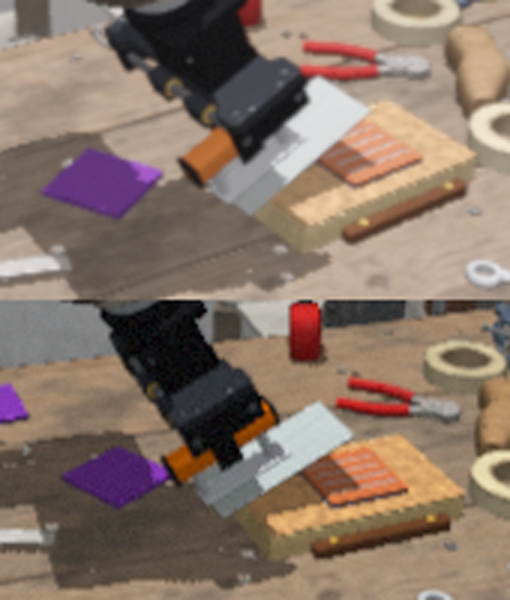

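The tile lies flat on the cork with its terracotta up. Next I'll back off, level the spatula and carry it to its old place.

Request:
{"fn": "jog_arm", "kwargs": {
  "motion": [
    [0,0,0,0,0,-20,0],
    [0,0,0,0,0,-50,0],
    [0,0,0,0,0,-50,0],
    [0,5,0,0,0,0,0],
    [0,10,0,0,0,0,0],
    [0,10,0,0,0,0,0],
    [0,0,0,0,0,0,0],
    [0,0,0,0,0,0,0]
  ]
}}

```text
t: 10.48
eef_pos: [480.4, 63.5, 258.2]
tcp_rot: [3.13, 0.005, -3.05]
ft_force: [-0.8, 0.7, -2.5]
opening: 0.253
grip_force: 30.0
```

```bash
python3 - <<'E'
from cell import env
import numpy as np
s=env.state();p=s['eef_pos'];y=s['tcp_rot'][2];print(p,s['tcp_rot'],s['joints'])
d=np.array([516.4,345.3])-p[:2];print(d@[np.cos(y),np.sin(y)],d@[np.sin(y),-np.cos(y)])
E
python3 m.py s5 side |grep blade
```

```text
[480.41607747  63.4987105  258.21681984] [ 3.13042694  0.00497626 -3.05029921] [-0.00969957  0.33530413  1.93763986  0.01525683  0.86488101 -1.68169293]
-61.524960963460494 277.3472347492337
side blade 27 [549.7  52.2] [31.7 28. ] 43.2 z [148.8 149.7 149.9] x 528.8 554.4
```

Request:
{"fn": "jog_arm", "kwargs": {
  "motion": [
    [0.6,0,0,-10.3,46.2,0,0],
    [0,0,0,-10.3,46.2,0,0],
    [0,0,0,-10.3,46.2,0,0],
    [0,0,0,-10.3,46.2,0,0],
    [0,0,0,-10.3,46.2,20,0],
    [0,0,0,-10,46.2,40,0],
    [0,0,0,0,0,20,0],
    [0,0,0,0,0,0,0],
    [0,0,0,0,0,0,0]
  ]
}}

```text
t: 11.65
eef_pos: [517.5, 344.5, 180.0]
tcp_rot: [3.141, 0.003, -3.051]
ft_force: [-0.4, 0.3, -2.3]
opening: 0.253
grip_force: 30.0
```

Run:
```python
from h import *
s=env.state();p=s['eef_pos'];print(p,s['tcp_rot'])
for n in ['scene','side']:
    d=cam(n);w=d['w'];hsv=cv2.cvtColor(d['color'],cv2.COLOR_RGB2HSV).astype(int)
    x,y,z=w[...,0],w[...,1],w[...,2]
    m=(hsv[...,1]<70)&(z>45)&(z<90)&(x>450)&(x<620)&(abs(y-348)<45)
    q=w[m]
    if len(q)>30:
        for _ in range(4):
            A=np.c_[q[:,:2]-q[:,:2].mean(0),np.ones(len(q))];f=np.linalg.lstsq(A,q[:,2],rcond=None)[0];q=q[abs(q[:,2]-A@f)<4]
        print(n,len(q),f,cv2.minAreaRect(q[:,:2].astype(np.float32)))
    b=(x>550)&(x<800)&(abs(y-75)<80)&(z>32)&(z<60)
    print('tile',w[b].mean(0),w[b].std(0)[2],w[b][:,2].max())
    cv2.imwrite('pics/s6%s.png'%n,d['color'][...,::-1])
```

```text
[517.47642536 344.47883932 180.00627008] [ 3.14119004  0.00344741 -3.05129448]
scene 462 [-2.09205990e-02  1.30924168e-02  7.37339374e+01] ((550.4564208984375, 345.3079528808594), (140.0050506591797, 74.49586486816406), 4.018510341644287)
tile [691.55391136  72.13869928  36.76039661] 1.5441701815804438 40.373730212968326
side 348 [-2.07051892e-02  9.17478351e-03  7.30480701e+01] ((549.6709594726562, 345.477783203125), (140.56146240234375, 77.43112182617188), 4.072399616241455)
tile [690.39619675  72.78189461  36.06242632] 1.2167520740315971 39.23870957331121
```

Request:
{"fn": "jog_arm", "kwargs": {
  "motion": [
    [0,-1.1,0,0,0,20,0],
    [0,0,0,0,0,25,0],
    [0,0,0,0,0,15,0],
    [0,0,0,0,0,6,0],
    [0,0,0,0,0,2,0],
    [0,0,0,0,0,1,0],
    [0,0,0,0,0,1,0],
    [0,0,0,0,0,0,0]
  ]
}}

```text
t: 12.75
eef_pos: [518.7, 344.9, 109.7]
tcp_rot: [-3.141, 0.022, -3.051]
ft_force: [0.5, -1.0, 5.7]
opening: 0.251
grip_force: 30.0
```

Touchdown: the wrist force rose by about 8 N. Releasing now.

Request:
{"fn": "jog_arm", "kwargs": {
  "motion": [
    [0,0,0,0,0,0,30],
    [0,0,0,0,0,0,45],
    [0,0,0,0,0,0,60],
    [0,0,0,0,0,0,80],
    [0,0,0,0,0,0,95],
    [0,0,0,0,0,0,95],
    [0,0,0,0,0,0,95],
    [0,0,0,0,0,0,95]
  ]
}}

```text
t: 13.75
eef_pos: [518.4, 344.8, 108.9]
tcp_rot: [-3.141, 0.021, -3.051]
ft_force: [0.4, 0.3, 0.6]
opening: 0.973
grip_force: 0.0
```

Request:
{"fn": "jog_arm", "kwargs": {
  "motion": [
    [0,0,0,0,0,-10,95],
    [0,0,0,0,0,-30,95],
    [0,0,0,0,0,-50,95],
    [0,0,0,0,0,-50,95],
    [0,0,0,0,0,-30,95],
    [0,0,0,0,0,0,95],
    [0,0,0,0,0,0,95],
    [0,0,0,0,0,0,95]
  ]
}}

```text
t: 14.75
eef_pos: [514.6, 344.5, 277.7]
tcp_rot: [-3.14, 0.019, -3.051]
ft_force: [-0.2, -1.0, -0.1]
opening: 1.002
grip_force: 0.0
```

Run:
```python
from h import *
d=cam('scene');w=d['w'];x,y,z=w[...,0],w[...,1],w[...,2]
hsv=cv2.cvtColor(d['color'],cv2.COLOR_RGB2HSV).astype(int)
q=w[(hsv[...,1]<70)&(z>-5)&(z<15)&(x>480)&(x<620)&(abs(y-345)<35)]
A=np.c_[q[:,:2]-q[:,:2].mean(0),np.ones(len(q))];print('blade',np.linalg.lstsq(A,q[:,2],rcond=None)[0],env.state()['opening'],env.state()['eef_pos'])
b=(x>550)&(x<800)&(abs(y-75)<80)&(z>32)&(z<60);print('tile',w[b].mean(0))
cv2.imwrite('pics/s7.png',cv2.resize(d['color'][110:290,200:470],(780,520))[...,::-1])
```

```text
blade [-0.0129757   0.01865649  2.8292877 ] 0.9966654653894074 [514.68313918 344.54285021 277.7677977 ]
tile [690.69053223  72.66255759  36.70970183]
```

View pics/s7.png

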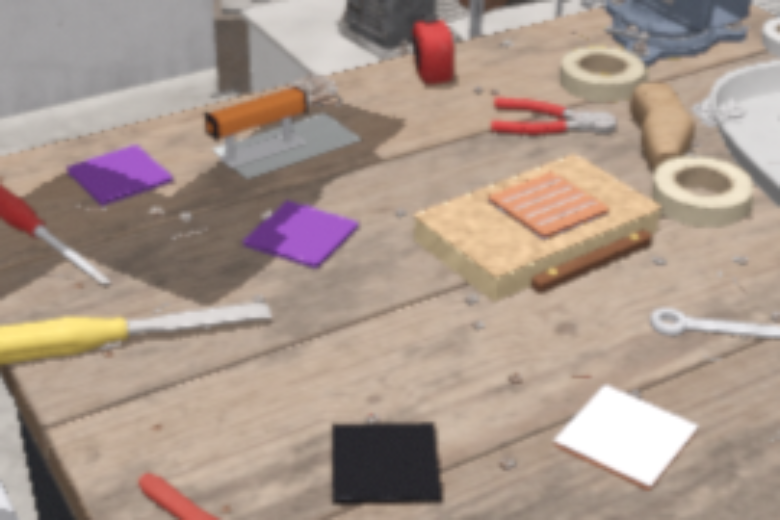

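The tile lies terracotta up on the cork at crop (548,203). The spatula stands on its blade on the bench at (285,140), and the white tile hasn't moved. I'll hand in the job.

```bash
python3 -c "
from cell import env;print(env.job_done())"
```

```text
the job is handed in; nothing more can be done
None
```

The blue tile is flipped and lies flat on the cork, terracotta side up, about 104 mm beyond the near edge; the spatula stands released on its blade off the board, the white tile is unmoved, and the job is handed in (about 15 s on the robot's clock; no verdict came back).

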